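# Put the tin and the jar away on the counter rack by height

### The job

Put the two containers left out on the café counter back on the wire rack, each on the tier that suits its height: the tall green tea tin on the lower tier, which has the headroom for it, and the short blue jar on the low-headroom upper tier. Keep both upright all the way, let each stand with its whole foot on its tier, and do not shift or knock over anything else on the rack or the counter.

Things in the scene. Friction and masses are not known exactly. Their poses are not given: they have to be found in the camera images.
- tall_tin_c (a point): The tall tea tin to put away: upright round tin, green with a green lid and a paper-coloured band, 52 mm diameter, 160 mm high, straight-sided, rigid, about 0.3 kg. The point is its centre, 80 mm above its foot, on its axis; z is its own axis, pointing up. It starts standing on the counter (z = 0). Too tall for the upper tier.
- short_jar_c (a point): The short jar to put away: upright round stoneware jar, blue with a blue lid, 56 mm diameter, 75 mm high, straight-sided, rigid, about 0.3 kg. The point is its centre, 37.5 mm above its foot, on its axis; z is its own axis, pointing up. It starts standing on the counter (z = 0).
- rack: The fixed wire rack: three flat decks 170 mm deep (x -85 to +85 mm), 420 mm long (y -210 to +210 mm), 6 mm thick, front edges straight above one another; 12 mm posts at the corners, 418 mm high; a thin rail along each back edge 28 mm above the deck; open at front, back and ends. Origin: centre of its footprint, on the counter. z up, y along its length, -x out of its front, to the robot.
- lower_tier (a point): Centre of the top surface of the rack's lower tier, 30 mm above the counter; axes as the rack's. Free height up to the underside of the upper tier: 225 mm. It may be loaded anywhere there is room.
- upper_tier (a point): Centre of the top surface of the rack's upper tier, 261 mm above the counter; axes as the rack's. Free height up to the underside of the top deck: 140 mm. It may be loaded anywhere there is room. The top deck (surface 407 mm above the counter, two upturned paper cups fixed on it at the -y end) is no place for the containers.
- shelf_tin_c (a point): A black tea tin with a black lid already standing on the lower tier, 52 mm diameter, 160 mm high, loose; leave it alone. The point is its centre, 80 mm above its foot. In the rack's frame it stands on the +y half.
- shelf_jar_c (a point): A white jar with a wooden lid already standing on the upper tier, 56 mm diameter, 75 mm high, loose; leave it alone. The point is its centre, 37.5 mm above its foot. In the rack's frame it stands on the -y half.
- milk_pitcher: Small steel milk pitcher on the counter between the containers and the robot, 74 mm diameter, 90 mm high, its handle standing out to 67 mm from the axis; loose, leave it alone. Origin: centre of its underside.
- ice_bucket: Steel ice bucket with a scoop in it, 136 mm diameter, 130 mm high (scoop to 180 mm), on a brown tray at the robot's right; loose, leave it alone. Origin: centre of its underside.
- water_jug: Lidded lilac water jug, 120 mm diameter, 210 mm high, handle out to 105 mm from its axis, at the robot's left; loose, leave it alone. Origin: centre of its underside.
- spray_bottle: Clear spray bottle with a white head, 65 mm diameter, 196 mm high, on the tray at the robot's right; loose, leave it alone. Origin: centre of its underside.
- cup_stack: Stack of upturned paper cups, 90 mm diameter, 230 mm high, at the robot's left; loose, leave it alone. Origin: centre of its underside.
There are look-alikes about, which are no part of the job. What is shaped like the part that bears tall_tin_c but purple is not meant.

How it is judged:
By the outcome, as a careful person would: the job done as asked, in the order asked, and still so for the second after the job is handed in, with the robot touching nothing.
It also fails if it takes over 61 s, if anything falls off the work surface, if the arm or the gripper's body presses on something with over 40 N, if the wrist force passes 120 N, or if a joint passes its speed limit or range.

### The arm

A 6-joint arm with a two-finger parallel gripper is mounted at the origin on the work surface. World frame = base frame: x ahead of the robot, y to its left, z up, the work surface at z = 0. Lengths are in m, angles in degrees, forces in N, time in s.
With the tool pointing down it reaches from about 0.275 to 0.85 m from the base axis. Payload 19 kg.
Tool frame: the origin (TCP) lies midway between the tips of the shut fingers; the grasp point (between the pads) lies bot.tcp_to_grasp behind it (bot.tcp_to_grasp is the distance from the TCP to the grasp point, in m); y points along the fingers, z is the direction in which the jaws open and shut, and the axes are right-handed (so a half turn about y gives the same grasp; the last joint's range is limited). The gripper opens to 85 mm and grips with 20 to 120 N. Pads are 22 mm wide; open, the fingers measure 114 mm over their backs; the gripper's body (76 mm by 85 mm) begins 54 mm behind the grasp point. The pads swing forward as they close: fully open they stand 13 mm farther back than shut.
Start: joints at [66.979, 8.623, 82.357, -0, 89.026, -7.678], TCP at [0.152, 0.554, 0.231] pointing down, gripper open.
Joint ranges: [-160.23, 160.23], [-39.13, 120.54], [6.94, 153.29], [-79.49, 259.48], [9.18, 160.14], [-161.06, 161.06]. Speed limits (degrees/s): [108.29, 108.29, 127.2, 172.46, 172.46, 172.46].

### API

Orientations are given as a 3x3 rotation matrix whose columns are the frame's x, y, z axes.
In Python, from plant import bot gives the robot as it stands. The module is installed in compiled form; this text tells all that it offers.
- The arm moves only by the tool jog_arm, never from a script. Its argument "steps" is one flat list of numbers, 7 for each row, row after row: the shift along the tool's x, y, z in mm, then the turn, a rotation vector about the tool's x, y, z in rad, then the opening, from -1 (shut) to 1 (fully open). In form: [dx, dy, dz, wx, wy, wz, fingers, dx, dy, dz, wx, wy, wz, fingers, ...]. A call has 1 to 8 rows; each row is the pose to reach, as a shift and turn from the pose measured when the call began, along the tool's axes at that moment; what a row does not reach only later rows make up. A row lasts 1/12 s, in which the tool goes at most 41.7 mm and 7.16 degrees, less where a joint would pass 70% of its speed; a pose out of reach is approached as far as the arm can. A call with a gripper value outside its range is refused whole. The fingers move at their own pace and stop on an object; the grip force is fixed at half the most. Time passes only in rows, so rows that repeat a pose let the fingers close. It gives the time, the measured TCP pose, the force and the opening at its end, in the units of the state.
- bot.state(): the state, without advancing time (a new reading comes with each control period).
- bot.snapshot(name): name is "side" or "top"; returns (picture, depth): 384x512x3 uint8, blue, green, red; 384x512 float32, m along the optical axis (not along the pixel's ray), 0 where there is no reading.
- bot.calibration(name): a dict with "intrinsics" (3x3 intrinsics, pixels), "k1" (the pictures are not rectified: a ray, as slopes to the right and down, at radius r is drawn at 1 + k1 r^2 times it, then the intrinsics apply), "R" (3x3) and "t" (3): a world point X has camera coordinates R X + t. Camera axes: x right, y down, z forward; pixel columns grow to the right and rows downward; lengths in m; the calibration is good to about 2 mm. A picture is of the moment at which its call begins. calibration takes no time and is no camera call.
- bot.hand_in(): hands the job in, once; it reports no verdict.
Trained networks look in the newest picture that a camera, given by its name, has taken for a name from the list of things; names that differ only in an ending like _2 or _b are one class to them, and where a whole thing is asked for, a point or a joint stands for the part that bears it (a point fixed in the world has none). Each returns a list of dicts, best first, with "p" (0 to 1); they miss things now and then, are a little off and sometimes report something else, mostly with a low value. They report only what shows in the picture. A call takes as long as a camera call. They do not tell look-alikes from the thing itself.
- bot.regions_of(camera, label): "pixels" (384x512 bool, what is visible of it) and "bbox" ([left, top, right, bottom] in pixels, round what is visible of it).
The state is a dict: "time": time; "q": joint angles; "dq": joint speeds; "joint_efforts": joint torques, N m; "position": TCP position; "eef_rot": TCP orientation; "force": force on the tool from outside, world axes, zero at the start; "ft_torque": the same for the moment, N m; "width": opening from 0.0 (shut) to 1.0 (fully open).
Only numpy, scipy, OpenCV 4.12 (cv2) and the standard library are available. Lean on these libraries where they do the work, as an engineer would, in place of code of your own. Each camera call takes 0.05 s, during which the arm holds its last target.

## Working session

There is one attempt and no reset: what is moved stays moved. The work goes in short steps, Python scripts to look and compute and a tool call to move; the robot and the scene stay as the last step left them, time stands still between calls to the robot, and variables do not carry over. Pictures are saved under pics/ and viewed, and the job is handed in when it is done.

Besides the shell and the picture viewer there is one more tool, called after ">>>" as name(argument=value, ...), one argument or row to a line, values as JSON. jog_arm: Moves the arm, as the interface text tells. Its arguments: {"type":"object","properties":{"steps":{"type":"array"}},"required":["steps"]}

```bash
ls; mkdir -p pics; python3 - <<'E'
from plant import bot
import cv2,numpy as np
np.set_printoptions(precision=4,suppress=True)
s=bot.state()
for k in s: print(k,s[k])
print(bot.tcp_to_grasp)
for n in("side","top"):
    c=bot.calibration(n);print(n,c)
    im,d=bot.snapshot(n);cv2.imwrite(f"pics/{n}0.png",im);np.save(f"pics/{n}0d.npy",d)
E
```

```text
pics
time 0.0
q [66.9771  8.6512 82.3904  0.0008 89.0274 -7.6775]
dq [ 0.086   0.0803 -0.0111 -0.05    0.0155  0.0389]
joint_efforts [  0.0002 -71.3055 -57.0851  -0.0001   0.0088   0.    ]
position [0.1521 0.5543 0.2307]
eef_rot [[ 0.9643 -0.0005  0.2646]
 [-0.2646 -0.0011  0.9643]
 [-0.0002 -1.     -0.0012]]
force [-0.3424  0.5391  0.2662]
ft_torque [-0.0038 -0.037  -0.0117]
width 1.0023372168037816
0.0187
side {'intrinsics': array([[493.3179,   0.    , 258.2633],
       [  0.    , 493.3179, 200.8787],
       [  0.    ,   0.    ,   1.    ]]), 'k1': -0.1286513116944066, 'R': array([[-0.9992, -0.0396, -0.0003],
       [-0.0376,  0.9519, -0.3042],
       [ 0.0124, -0.3039, -0.9526]]), 't': array([0.5283, 0.0643, 1.9214])}
top {'intrinsics': array([[367.4729,   0.    , 258.6244],
       [  0.    , 367.4729, 187.1083],
       [  0.    ,   0.    ,   1.    ]]), 'k1': -0.027105482994252878, 'R': array([[-0.0204, -0.9995,  0.0237],
       [-0.9858,  0.0161, -0.1674],
       [ 0.1669, -0.0268, -0.9856]]), 't': array([-0.0001,  0.5569,  1.2313])}
```

View pics/side0.png

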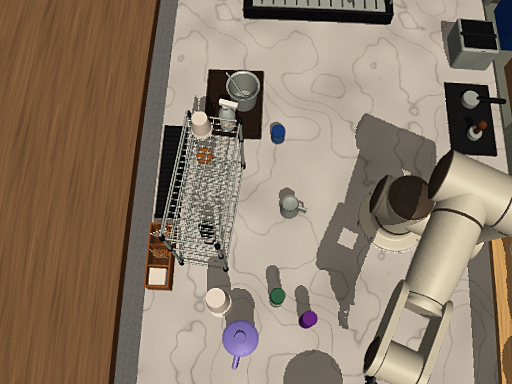

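View pics/top0.png

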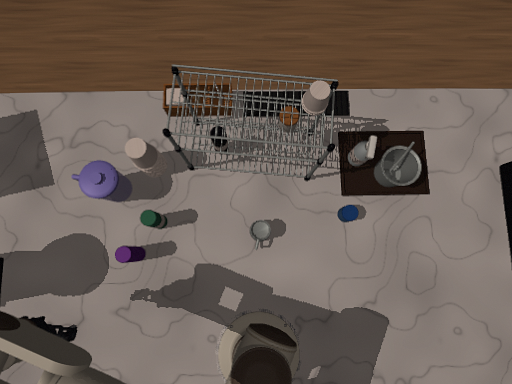

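The side view shows the green tin at (277,297), a purple look-alike at (308,319), the blue jar at (278,133), the pitcher at (290,207), and the rack at about (170-245, 110-270). The top view shows the green tin at (152,218), the purple one at (128,254), the blue jar at (348,213), and the black tin inside the rack at (219,138). Next I'll measure these.

```bash
cat > h.py <<'E'
from plant import bot
import cv2,numpy as np
np.set_printoptions(precision=4,suppress=True)
C={n:bot.calibration(n) for n in("side","top")}
def proj(n,X):
    c=C[n];X=np.atleast_2d(X)@c["R"].T+c["t"];s=X[:,:2]/X[:,2:]
    s=s*(1+c["k1"]*(s**2).sum(1,keepdims=True));K=c["intrinsics"]
    return s*[K[0,0],K[1,1]]+K[:2,2]
def rays(n,uv):
    c=C[n];K=c["intrinsics"]
    uv=np.atleast_2d(np.asarray(uv,float))
    return cv2.undistortPoints(uv[:,None],K,np.array([c["k1"],0,0,0.]))[:,0]
def unproj(n,uv,d):
    c=C[n];r=rays(n,uv);p=np.c_[r,np.ones(len(r))]*np.asarray(d)[:,None]
    return (p-c["t"])@c["R"]
def onplane(n,uv,z):
    c=C[n];r=rays(n,uv);D=np.c_[r,np.ones(len(r))]@c["R"];O=-c["R"].T@c["t"]
    return O+D*((z-O[2])/D[:,2])[:,None]
E
python3 - <<'E'
from h import *
for n in("side","top"):
    bot.snapshot(n);d=np.load(f"pics/{n}0d.npy")
    for l in["tall_tin_c","short_jar_c","shelf_tin_c","shelf_jar_c","milk_pitcher","ice_bucket","water_jug","spray_bottle","cup_stack","rack"]:
        for r in bot.regions_of(n,l)[:4]:
            if r["p"]<.2: continue
            v,u=np.nonzero(r["pixels"]&(d>0));P=unproj(n,np.c_[u,v],d[v,u])
            zt=np.percentile(P[:,2],95);t=P[abs(P[:,2]-zt)<.012]
            print(n,l,round(r["p"],2),r["bbox"],len(u),"ztop",round(zt,3),"topmid",(t.min(0)+t.max(0))/2,"med",np.median(t,0),"sz",np.ptp(t,axis=0))
E
```

```text
side tall_tin_c 0.76 [266.1, 285.5, 286.0, 306.7] 248 ztop 0.166 topmid [0.4496 0.338  0.1618] med [0.4486 0.3383 0.1615] sz [0.051  0.0489 0.0157]
side tall_tin_c 0.55 [296.6, 311.6, 317.3, 327.2] 247 ztop 0.167 topmid [0.3414 0.4116 0.1638] med [0.3411 0.4115 0.1619] sz [0.0489 0.0475 0.0169]
side short_jar_c 0.65 [275.0, 126.3, 288.3, 141.3] 228 ztop 0.082 topmid [ 0.4612 -0.317   0.0793] med [ 0.4626 -0.3164  0.0765] sz [0.0518 0.0558 0.019 ]
side short_jar_c 0.52 [219.3, 319.7, 257.7, 368.4] 1156 ztop 0.21 topmid [0.5686 0.4847 0.2096] med [0.5686 0.4881 0.2017] sz [0.1099 0.1095 0.0227]
side shelf_tin_c 0.58 [201.0, 225.2, 213.9, 242.7] 200 ztop 0.409 topmid [0.6723 0.1846 0.4075] med [0.6733 0.2013 0.4077] sz [0.0376 0.0448 0.0121]
side shelf_tin_c 0.47 [217.9, 97.2, 238.3, 131.0] 445 ztop 0.208 topmid [ 0.6574 -0.3677  0.2047] med [ 0.6605 -0.3653  0.2025] sz [0.0692 0.0363 0.0171]
side shelf_jar_c 0.72 [194.6, 148.8, 213.2, 171.0] 250 ztop 0.407 topmid [ 0.701  -0.0563  0.4068] med [ 0.6975 -0.0541  0.4069] sz [0.0419 0.0565 0.0173]
side milk_pitcher 0.64 [277.3, 195.8, 307.
[... 2714 characters left out ...]
203.1] 1717 ztop 0.208 topmid [0.565  0.4894 0.2054] med [0.5627 0.4858 0.1987] sz [0.1061 0.1077 0.0187]
top spray_bottle 0.89 [347.7, 137.2, 379.3, 167.5] 571 ztop 0.202 topmid [ 0.6539 -0.365   0.1976] med [ 0.6529 -0.3646  0.1999] sz [0.071  0.0323 0.0144]
top cup_stack 0.7 [127.5, 138.0, 169.7, 178.3] 1045 ztop 0.231 topmid [0.6499 0.3643 0.2274] med [0.6501 0.3629 0.2293] sz [0.0615 0.0625 0.0158]
top rack 0.94 [162.8, 62.9, 340.8, 182.4] 8180 ztop 0.469 topmid [ 0.7052 -0.1467  0.4686] med [ 0.6942 -0.1384  0.4686] sz [0.0378 0.0525 0.024 ]
top rack 0.58 [278.6, 107.8, 297.6, 133.9] 421 ztop 0.406 topmid [ 0.6746 -0.0832  0.4052] med [ 0.6816 -0.0843  0.4051] sz [0.0624 0.0414 0.0089]
```

```bash
python3 - <<'E'
from h import *
from scipy.optimize import least_squares
for n in("side","top"):
    d=np.load(f"pics/{n}0d.npy");v,u=np.nonzero(d>0)
    P=unproj(n,np.c_[u,v],d[v,u])
    m=(P[:,0]>.5)&(P[:,0]<.9)&(abs(P[:,1]+.0)<.32)
    Q=P[m]
    h,e=np.histogram(Q[:,2],bins=np.arange(0,.44,.006));print(n,list(zip(e.round(3),h)))
    for lo,hi in((.398,.425),(.252,.27),(.02,.04)):
        T=Q[(Q[:,2]>lo)&(Q[:,2]<hi)]
        if hi<.1: T=T[(T[:,0]>.52)]
        r=cv2.minAreaRect((T[:,:2]*1000).astype(np.float32));print(n,lo,len(T),r,"z",np.median(T[:,2]));print(cv2.boxPoints(r))
# enlarged
for n,(x0,y0,x1,y1) in {"side":(140,90,260,290),"top":(150,50,350,200)}.items():
    im=cv2.imread(f"pics/{n}0.png")[y0:y1,x0:x1];f=min(800/im.shape[1],600/im.shape[0]);f=int(f)
    cv2.imwrite(f"pics/{n}0c.png",cv2.resize(im,None,fx=f,fy=f,interpolation=cv2.INTER_CUBIC));print(f)
E
```

```text
side [(np.float64(0.0), np.int64(4663)), (np.float64(0.006), np.int64(2072)), (np.float64(0.012), np.int64(331)), (np.float64(0.018), np.int64(138)), (np.float64(0.024), np.int64(279)), (np.float64(0.03), np.int64(380)), (np.float64(0.036), np.int64(155)), (np.float64(0.042), np.int64(44)), (np.float64(0.048), np.int64(44)), (np.float64(0.054), np.int64(87)), (np.float64(0.06), np.int64(81)), (np.float64(0.066), np.int64(78)), (np.float64(0.072), np.int64(95)), (np.float64(0.078), np.int64(169)), (np.float64(0.084), np.int64(127)), (np.float64(0.09), np.int64(40)), (np.float64(0.096), np.int64(10)), (np.float64(0.102), np.int64(13)), (np.float64(0.108), np.int64(9)), (np.float64(0.114), np.int64(10)), (np.float64(0.12), np.int64(19)), (np.float64(0.126), np.int64(16)), (np.float64(0.132), np.int64(14)), (np.float64(0.138), np.int64(12)), (np.float64(0.144), np.int64(11)), (np.float64(0.15), np.int64(9)), (np.float64(0.156), np.int64(14)), (np.float64(0.162), np.int64(10)), (np.float64(0.168), np.int64(10)), (np.float64(0.174), np.int64(12)), (np.float64(0.18), np.int64(20)), (np.floa
[... 4679 characters left out ...]
43))]
top 0.398 2643 ((701.1184692382812, 14.304107666015625), (435.6888427734375, 185.73509216308594), 83.90259552001953) z 0.40586185152012955
[[ 585.6371 -192.4436]
 [ 770.3214 -212.1722]
 [ 816.5999  221.0518]
 [ 631.9155  240.7804]]
top 0.252 1608 ((700.3735961914062, 14.760879516601562), (438.15087890625, 183.94451904296875), 83.87305450439453) z 0.25971733531811203
[[ 585.5444 -193.2468]
 [ 768.4382 -212.8795]
 [ 815.2028  222.7686]
 [ 632.309   242.4013]]
top 0.02 1133 ((728.9779052734375, -7.110595703125), (680.7263793945312, 275.50604248046875), 80.13597106933594) z 0.028829506378836408
[[ 534.9535 -318.8437]
 [ 806.3867 -366.0408]
 [ 923.0023  304.6225]
 [ 651.5691  351.8196]]
3
4
```

View pics/side0c.png

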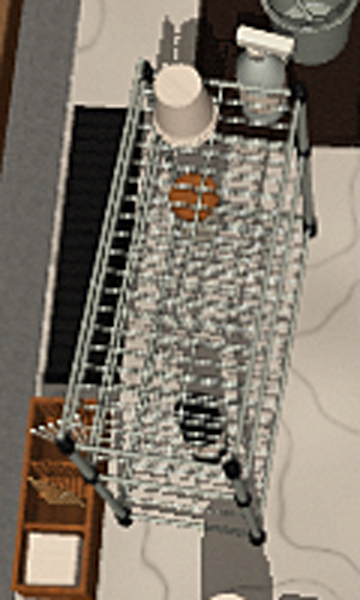

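View pics/top0c.png

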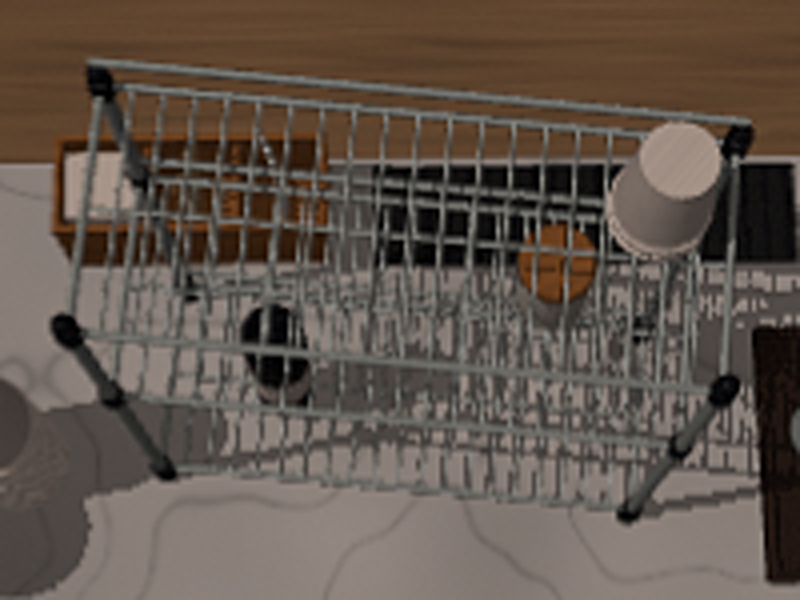

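```bash
cat >> h.py <<'E'
from scipy.spatial.transform import Rotation as Ro
def target(g,head,tilt):
    h,t=np.radians([head,tilt]);y=np.array([np.cos(h)*np.cos(t),np.sin(h)*np.cos(t),-np.sin(t)])
    z=np.array([-np.sin(h),np.cos(h),0]);R=np.c_[np.cross(y,z),y,z]
    return np.array(g)+bot.tcp_to_grasp*y,R
def delta(g,head,tilt,show=True):
    s=bot.state();p,R=target(g,head,tilt);R0=np.array(s["eef_rot"])
    d=R0.T@(p-s["position"])*1000;w=Ro.from_matrix(R0.T@R).as_rotvec()
    print("shift mm",d.round(1),"|d|",np.linalg.norm(d).round(1),"rot",w.round(4),"deg",np.degrees(np.linalg.norm(w)).round(1))
def st():
    s=bot.state();R=np.array(s["eef_rot"]);y=R[:,1]
    print("t",round(s["time"],2),"q",np.array(s["q"]).round(1),"grasp",np.array(s["position"])-bot.tcp_to_grasp*y,"head",np.degrees(np.arctan2(y[1],y[0])).round(1),"tilt",np.degrees(np.arcsin(-y[2])).round(1),"roll z.z",R[2,2].round(3),"F",np.array(s["force"]).round(1),"w",round(s["width"],3))
RO=np.array([.7025,.0135]);RX=np.array([.994,-.108]);RY=np.array([.108,.994])
def rk(x,y): return RO+x*RX+y*RY
def inv(P): return np.c_[(P[:,:2]-RO)@RX,(P[:,:2]-RO)@RY]
E
python3 - <<'E'
from h import *
for n in("side","top"):
    d=np.load(f"pics/{n}0d.npy");v,u=np.nonzero(d>0);P=unproj(n,np.c_[u,v],d[v,u]);I=inv(P)
    m=(abs(I[:,0])<.075)&(abs(I[:,1])<.195)
    for nm,lo,hi,s in(("tin",.180,.200,1),("jar",.328,.346,-1)):
        k=m&(P[:,2]>lo)&(P[:,2]<hi)&(I[:,1]*s>0);J=I[k];c=np.median(J,0)
        J=J[np.linalg.norm(J-c,axis=1)<.04]
        print(n,nm,len(J),"rack xy",(J.min(0)+J.max(0))/2,np.ptp(J,axis=0),"z",np.median(P[k,2]))
im=cv2.imread("pics/top0.png");a=cv2.resize(im[190:280,95:215],None,fx=4,fy=4,interpolation=cv2.INTER_CUBIC)
im=cv2.imread("pics/side0.png");b=cv2.resize(im[270:345,245:335],None,fx=4,fy=4,interpolation=cv2.INTER_CUBIC)
o=np.zeros((360,800,3),np.uint8);o[:,:480]=a[:360];b=cv2.resize(b,(320,267));o[:267,480:]=b
cv2.imwrite("pics/crop1.png",o)
delta([.33,.276,.2],28,30)
E
```

```text
side tin 111 rack xy [-0.0033  0.103 ] [0.0511 0.0502] z 0.19077462275931187
side jar 160 rack xy [ 0.0213 -0.106 ] [0.0551 0.0537] z 0.3375326068678462
top tin 125 rack xy [-0.0079  0.1062] [0.0506 0.0489] z 0.18892471308461375
top jar 243 rack xy [ 0.0194 -0.1027] [0.0558 0.0532] z 0.33496579048356684
shift mm [ 257.    40.6 -210.4] |d| 334.6 rot [ 0.3955 -0.6847 -0.995 ] deg 72.8
```

View pics/crop1.png

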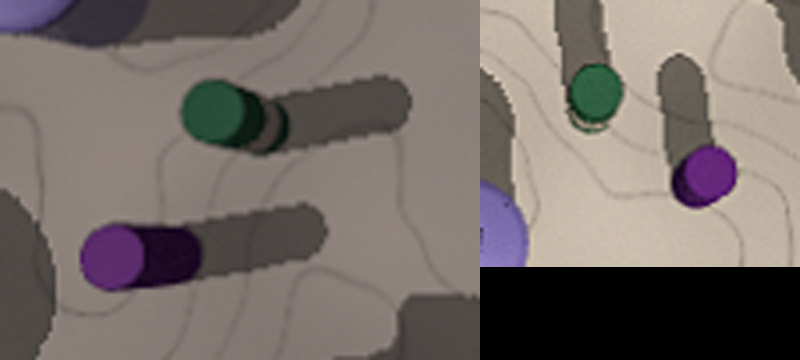

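The one meant is the green tin with the paper band, at top (152,218) and side (277,297). The purple one at top (128,254) and side (308,319) is the look-alike. Heights check out at 0.16, 0.075, 0.19 and 0.336. I'll move to a pre-grasp point on the robot's side of the green tin.

>>> jog_arm(
  steps=[100,-10,-80,0.12,-0.21,-0.3,1,200,-10,-160,0.2,-0.34,-0.5,1,257,-10,-210,0.3,-0.51,-0.75,1,257,-10,-210,0.3955,-0.6847,-0.995,1,257,-10,-210,0.3955,-0.6847,-0.995,1,257,-10,-210,0.3955,-0.6847,-0.995,1,257,-10,-210,0.3955,-0.6847,-0.995,1,257,-10,-210,0.3955,-0.6847,-0.995,1],
)

```text
time: 1.87
position: [0.3349, 0.296, 0.2401]
eef_rot: [[0.689, 0.658, -0.305], [0.163, 0.269, 0.949], [0.706, -0.704, 0.079]]
force: [-0.4, 1.2, -0.1]
width: 0.999
```

```bash
python3 -c "
from h import *
st();delta([.335,.279,.22],28,30)"
```

```text
t 1.87 q [ 41.1 -33.9 126.1 -18.7  45.6 -56.8] grasp [0.3227 0.2909 0.2532] head 22.3 tilt 44.7 roll z.z 0.079 F [-0.4  1.2 -0.1] w 0.999
shift mm [-12.4  27.6 -15.6] |d| 34.1 rot [ 0.0939 -0.1709 -0.2522] deg 18.3
```

```bash
python3 -c "
from h import *
delta([.378,.302,.20],28,35)"
```

```text
shift mm [ 5.3 76.5 -8.7] |d| 77.2 rot [ 0.0862 -0.1746 -0.1652] deg 14.6
```

>>> jog_arm(
  steps=[2,30,-4,0.04,-0.08,-0.08,1,5.3,60,-8.7,0.0862,-0.1746,-0.1652,1,5.3,76.5,-8.7,0.0862,-0.1746,-0.1652,1,5.3,76.5,-8.7,0.0862,-0.1746,-0.1652,1],
)

```text
time: 2.2
position: [0.3924, 0.3074, 0.1854]
eef_rot: [[0.506, 0.724, -0.469], [0.271, 0.382, 0.883], [0.819, -0.574, -0.003]]
force: [-0.3, -0.3, -2.2]
width: 0.998
```

```bash
python3 - <<'E'
from h import *
from scipy.optimize import least_squares
st()
s=bot.state()
data=[([66.9771,8.6512,82.3904],[.1521,.5543,.2307],[-.0005,-.0011,-1.]),([41.1,-33.9,126.1],[.3349,.296,.2401],[.658,.269,-.704]),(s["q"][:3],s["position"],np.array(s["eef_rot"])[:,1])]
def res(x):
    a1,d1,L2,L3,Lt,o=x;out=[]
    for q,p,y in data:
        q=np.radians(q);W=np.array(p)-Lt*np.array(y);r=a1+L2*np.sin(q[1])+L3*np.sin(q[1]+q[2]);z=d1+L2*np.cos(q[1])+L3*np.cos(q[1]+q[2])
        c,sn=np.cos(q[0]),np.sin(q[0])
        out+=[W[0]-(r*c-o*sn),W[1]-(r*sn+o*c),W[2]-z]
    return np.array(out)
f=least_squares(res,[0,.4,.4,.4,.3,.077]);print(f.x,f.cost,res(f.x).round(4))
delta([.448,.339,.105],28,35)
E
```

```text
t 2.2 q [ 30.8 -28.5 135.   -7.4  18.7 -81.5] grasp [0.3789 0.3002 0.1962] head 27.9 tilt 35.1 roll z.z -0.003 F [-0.3 -0.3 -2.2] w 0.998
[0.0399 0.0825 0.4545 0.4604 0.2898 0.0739] 6.249381032348285e-05 [-0.0021  0.0024 -0.003   0.0071  0.0003  0.0021 -0.0068 -0.0022  0.0009]
shift mm [-29.1 117.2   2.1] |d| 120.8 rot [ 0.0021  0.0018 -0.001 ] deg 0.2
```

```bash
cat >> h.py <<'E'
KP=[0.0399,0.0825,0.4545,0.4604,0.2898,0.0739]
def ik(g,head,tilt):
    a1,d1,L2,L3,Lt,o=KP;p,R=target(g,head,tilt);y=R[:,1];W=p-Lt*y
    r=np.sqrt(W[0]**2+W[1]**2-o*o);q1=np.arctan2(W[1],W[0])-np.arctan2(o,r)
    a=r-a1;b=W[2]-d1;c=(a*a+b*b-L2**2-L3**2)/(2*L2*L3)
    if abs(c)>1: return None
    q3=np.arccos(c);q2=np.arctan2(a,b)-np.arctan2(L3*np.sin(q3),L2+L3*np.cos(q3))
    f=q2+q3;fd=np.array([np.sin(f)*np.cos(q1),np.sin(f)*np.sin(q1),np.cos(f)])
    return np.degrees([q1,q2,q3,np.arccos(fd@y)]).round(1),W.round(3)
E
python3 - <<'E'
from h import *
st()
print("now",ik([.3789,.3002,.1962],27.9,35.1))
for t in(25,30,35,40,45):
  print(t,"pick",ik([.448,.339,.105],28,t),"lift",ik([.448,.339,.18],28,t))
  for h in (-26,-6,14,24):
    tp=rk(-.035,-.08);print("   ",h,"tin pre",ik([*(tp-.13*RX),.155],h,t),"tin place",ik([*tp,.135],h,t))
for t in(20,25,30,35):
  print(t,"jar",ik([.46,-.3165,.045],-30,t),ik([.46,-.3165,.045],-10,t),"back",ik([.46-.07,-.3165+.04,.045],-30,t))
  for h in (-26,-6,14,24):
    tp=rk(-.035,.06);print("   ",h,"jar pre",ik([*(tp-.13*RX),.33],h,t),"jar place",ik([*tp,.306],h,t))
E
```

```text
t 2.2 q [ 30.8 -28.5 135.   -7.4  18.7 -81.5] grasp [0.3789 0.3002 0.1962] head 27.9 tilt 35.1 roll z.z -0.003 F [-0.3 -0.3 -2.2] w 0.998
now (array([ 31.1, -29.7, 135.5,  19.5]), array([0.183, 0.196, 0.352]))
25 pick (array([ 30.8,  -8.2, 141. ,  17.9]), array([0.231, 0.224, 0.22 ])) lift (array([ 30.8, -16.5, 135.6,   4.8]), array([0.231, 0.224, 0.295]))
    -26 tin pre (array([ -2.7, -15.3, 138.4,  21.9]), array([0.309, 0.06 , 0.27 ])) tin place (array([ -3.7,   4.3, 124.2,  23.1]), array([0.438, 0.045, 0.25 ]))
    -6 tin pre (array([-19.5, -20.1, 141.5,  13.5]), array([ 0.285, -0.023,  0.27 ])) tin place (array([-15.3,   1.3, 127.3,  15.7]), array([ 0.415, -0.037,  0.25 ]))
    14 tin pre (array([-34. , -15.9, 138.8,  42.4]), array([ 0.291, -0.108,  0.27 ])) tin place (array([-25.8,   3.9, 124.5,  36.1]), array([ 0.421, -0.122,  0.25 ]))
    24 tin pre (array([-38.5, -11.4, 135.5,  54.3]), array([ 0.305, -0.148,  0.27 ])) tin place (array([-29.6,   7. , 121. ,  46.9]), array([ 0.435, -0.162,  0.25 ]))
30 pick (array([ 30.7,  -9.3, 138.4,   9.4]), array([0.241, 0.229, 0.241])) li
[... 5966 characters left out ...]
 -16. , 149.8,  22.2]), array([ 0.198, -0.165,  0.2  ]))
    -26 jar pre (array([ 17.8, -14.3, 109. ,  50.5]), array([0.345, 0.188, 0.485])) jar place (array([11.8,  0.8, 98.7, 42.9]), array([0.475, 0.174, 0.461]))
    -6 jar pre (array([  7. , -21.2, 113.8,  34.6]), array([0.324, 0.114, 0.485])) jar place (array([  3.3,  -4.5, 103.8,  27.1]), array([0.453, 0.1  , 0.461]))
    14 jar pre (array([ -6.4, -22.9, 114.8,  38.1]), array([0.329, 0.037, 0.485])) jar place (array([ -6.4,  -5.2, 104.4,  31.8]), array([0.459, 0.023, 0.461]))
    24 jar pre (array([-12.4, -21.4, 113.9,  46.8]), array([0.342, 0.001, 0.485])) jar place (array([-10.6,  -3.6, 102.9,  40.7]), array([ 0.471, -0.013,  0.461]))
```

```bash
python3 -c "
from h import *
st()
g=np.array([.448,.339,.09]);y=target(g,20,45)[1][:,1]
print(ik(g,20,45),ik(g-.1*y,20,45),ik(g+[0,0,.1],20,45))
delta(g-.1*y,20,45)"
```

```text
t 2.2 q [ 30.8 -28.5 135.   -7.4  18.7 -81.5] grasp [0.3789 0.3002 0.1962] head 27.9 tilt 35.1 roll z.z -0.003 F [-0.3 -0.3 -2.2] w 0.998
(array([ 34.5,  -6.2, 129.5,  16.2]), array([0.268, 0.273, 0.282])) (array([ 37.7, -20.8, 130.5,  29.3]), array([0.201, 0.249, 0.352])) (array([ 34.5, -12.9, 121.1,  29.4]), array([0.268, 0.273, 0.382]))
shift mm [-27.   27.5   9.9] |d| 39.8 rot [-0.1048  0.0915  0.1735] deg 12.7
```

>>> jog_arm(
  steps=[-13,14,5,-0.05,0.045,0.09,1,-27,27.5,9.9,-0.1048,0.0915,0.1735,1,-27,27.5,9.9,-0.1048,0.0915,0.1735,1,-27,27.5,9.9,-0.1048,0.0915,0.1735,1],
)

```text
time: 2.53
position: [0.3944, 0.3202, 0.1475]
eef_rot: [[0.668, 0.663, -0.338], [0.239, 0.238, 0.941], [0.705, -0.709, 0.0]]
force: [-0.5, 0.6, 0.4]
width: 0.996
```

```bash
python3 - <<'E'
from h import *
st();delta([.448,.339,.09],20,45)
o=[]
for n,(x0,y0) in {"side":(220,240),"top":(90,170)}.items():
    im,d=bot.snapshot(n)
    P=proj(n,[[.448,.339,.16],[.448,.339,.09]])
    c=cv2.resize(im[y0:y0+120,x0:x0+120],None,fx=3.3,fy=3.3,interpolation=cv2.INTER_CUBIC)
    for p in P: cv2.drawMarker(c,tuple(((p-[x0,y0])*3.3).astype(int).tolist()),(0,0,255),0,10)
    o.append(c)
cv2.imwrite("pics/p2.png",np.hstack(o))
E
```

```text
t 2.53 q [ 38.8 -18.5 128.6 -27.7  29.7 -51.7] grasp [0.382  0.3158 0.1607] head 19.7 tilt 45.2 roll z.z 0.0 F [-0.5  0.6  0.4] w 0.996
shift mm [-0.2 99.5 -0.3] |d| 99.5 rot [ 0.0033 -0.0034 -0.0032] deg 0.3
```

View pics/p2.png

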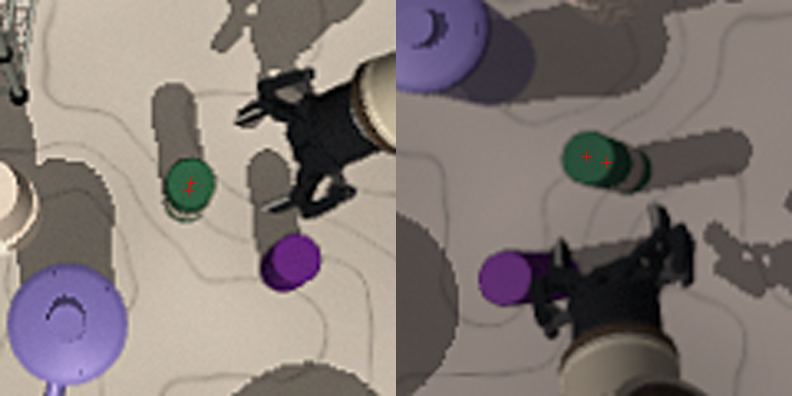

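The side and top crops show the open fingers pointing at the green tin, with the left finger clear of the purple one. I'll advance along the tool axis.

>>> jog_arm(
  steps=[0,20,0,0,0,0,1,0,40,0,0,0,0,1,0,60,0,0,0,0,1,0,80,0,0,0,0,1,0,99.5,0,0,0,0,1,0,99.5,0,0,0,0,1,0,99.5,0,0,0,0,1],
)

```text
time: 3.22
position: [0.4596, 0.3437, 0.0773]
eef_rot: [[0.664, 0.664, -0.345], [0.245, 0.243, 0.939], [0.707, -0.707, -0.001]]
force: [-0.3, -0.0, 0.6]
width: 1.0
```

```bash
python3 - <<'E'
from h import *
st();delta([.448,.339,.09],20,45)
o=[]
for n,(x0,y0) in {"side":(220,240),"top":(90,170)}.items():
    im,d=bot.snapshot(n)
    c=cv2.resize(im[y0:y0+120,x0:x0+120],None,fx=3.3,fy=3.3,interpolation=cv2.INTER_CUBIC)
    o.append(c)
cv2.imwrite("pics/p3.png",np.hstack(o))
E
```

```text
t 3.22 q [ 34.9  -3.2 126.3 -39.6  16.5 -41.1] grasp [0.4472 0.3391 0.0906] head 20.1 tilt 45.0 roll z.z -0.001 F [-0.3 -0.   0.6] w 1.0
shift mm [ 0.1  0.9 -0.4] |d| 1.0 rot [-0.0016  0.003  -0.0002] deg 0.2
```

View pics/p3.png

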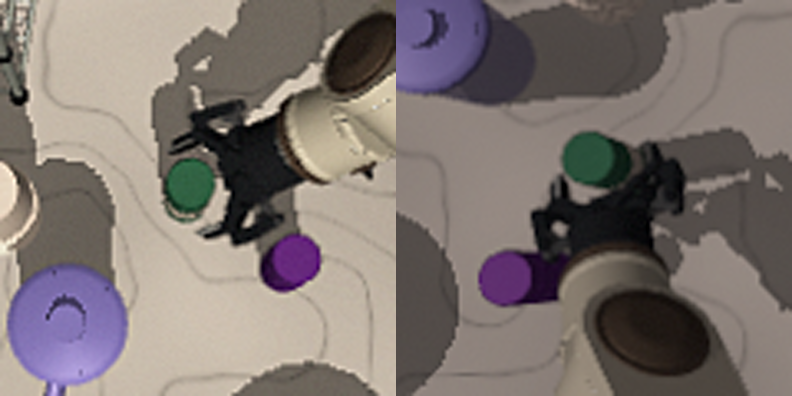

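The fingers straddle the green tin, so I'll close.

>>> jog_arm(
  steps=[0,1,0,0,0,0,-1,0,1,0,0,0,0,-1,0,1,0,0,0,0,-1,0,1,0,0,0,0,-1,0,1,0,0,0,0,-1,0,1,0,0,0,0,-1,0,1,0,0,0,0,-1,0,1,0,0,0,0,-1],
)

```text
time: 3.98
position: [0.4605, 0.3445, 0.079]
eef_rot: [[0.661, 0.666, -0.345], [0.244, 0.245, 0.938], [0.71, -0.705, -0.0]]
force: [-2.3, -4.7, 9.5]
width: 0.593
```

```bash
python3 - <<'E'
from h import *
st();delta([.448,.339,.19],20,45)
E
```

```text
t 3.98 q [ 35.   -3.2 126.2 -39.8  16.4 -40.9] grasp [0.448  0.3399 0.0922] head 20.2 tilt 44.8 roll z.z -0.0 F [-2.3 -4.7  9.5] w 0.593
shift mm [ 69.1 -69.2  -0.9] |d| 97.8 rot [-0.0025  0.0027  0.0035] deg 0.3
```

>>> jog_arm(
  steps=[7,-7,0,0,0,0,-1,21,-21,0,0,0,0,-1,40,-40,0,0,0,0,-1,55,-55,0,0,0,0,-1,69,-69,0,0,0,0,-1,69,-69,0,0,0,0,-1],
)

```text
time: 4.48
position: [0.4609, 0.3453, 0.1813]
eef_rot: [[0.658, 0.669, -0.346], [0.242, 0.248, 0.938], [0.713, -0.701, 0.002]]
force: [0.4, 1.0, -0.9]
width: 0.59
```

```bash
python3 - <<'E'
from h import *
st()
for h in(-6,-15,-20,-26):
    for x in(-.175,-.045):
        print(h,x,rk(x,-.08),ik([*rk(x,-.08),.145],h,45))
delta([*rk(-.18,-.08),.19],-18,45)
o=[]
for n,(x0,y0) in {"side":(220,240),"top":(90,170)}.items():
    im,d=bot.snapshot(n)
    c=cv2.resize(im[y0:y0+120,x0:x0+120],None,fx=3.3,fy=3.3,interpolation=cv2.INTER_CUBIC)
    o.append(c)
cv2.imwrite("pics/p4.png",np.hstack(o))
E
```

```text
t 4.48 q [ 35.  -12.2 120.  -21.6  29.3 -60.4] grasp [0.4484 0.3407 0.1944] head 20.3 tilt 44.5 roll z.z 0.002 F [ 0.4  1.  -0.9] w 0.59
-6 -0.175 [ 0.5199 -0.0471] (array([-17.6, -18.3, 131. ,  24.3]), array([ 0.329, -0.027,  0.337]))
-6 -0.045 [ 0.6491 -0.0612] (array([-14.4,  -0. , 115.8,  20.4]), array([ 0.458, -0.041,  0.337]))
-15 -0.175 [ 0.5199 -0.0471] (array([-12.3, -17.6, 130.5,  22.2]), array([0.335, 0.002, 0.337]))
-15 -0.045 [ 0.6491 -0.0612] (array([-10.6,   0.5, 115.3,  19.5]), array([ 0.464, -0.012,  0.337]))
-20 -0.175 [ 0.5199 -0.0471] (array([ -9.4, -16.8, 129.9,  23.5]), array([0.34 , 0.018, 0.337]))
-20 -0.045 [ 0.6491 -0.0612] (array([ -8.5,   1.1, 114.7,  21.3]), array([0.469, 0.004, 0.337]))
-26 -0.175 [ 0.5199 -0.0471] (array([ -6.1, -15.3, 128.9,  26.8]), array([0.348, 0.037, 0.337]))
-26 -0.045 [ 0.6491 -0.0612] (array([ -6.2,   2.1, 113.6,  25. ]), array([0.477, 0.023, 0.337]))
shift mm [ -55.1  -50.4 -394.6] |d| 401.6 rot [-0.4753  0.4689  0.0082] deg 38.3
```

View pics/p4.png

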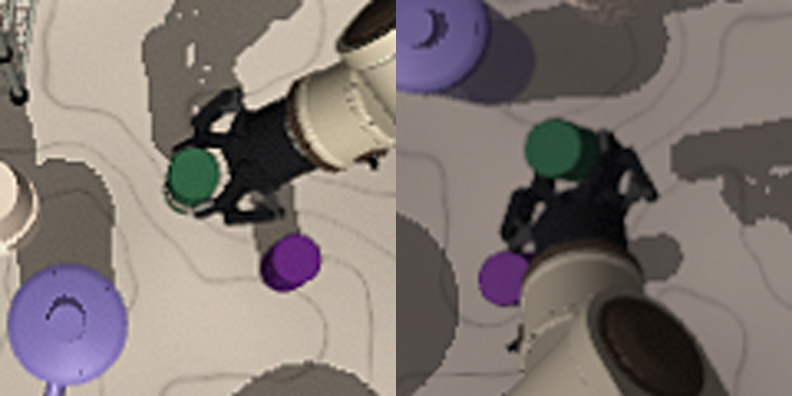

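>>> jog_arm(
  steps=[-3,-3,-20,-0.024,0.024,0,-1,-8,-7,-55,-0.066,0.065,0.001,-1,-13,-12,-95,-0.115,0.113,0.002,-1,-19,-17,-135,-0.163,0.16,0.003,-1,-25,-22,-175,-0.21,0.207,0.004,-1,-30,-27,-215,-0.26,0.256,0.004,-1,-35,-32,-250,-0.3,0.297,0.005,-1,-39,-35,-280,-0.337,0.333,0.006,-1],
)

```text
time: 5.25
position: [0.5067, 0.0612, 0.1716]
eef_rot: [[0.704, 0.699, 0.124], [-0.086, -0.09, 0.992], [0.704, -0.71, -0.003]]
force: [0.3, 0.7, -2.4]
width: 0.594
```

```bash
python3 - <<'E'
from h import *
st()
delta([*rk(-.18,-.08),.17],-18,44.8)
E
```

```text
t 5.25 q [  2.7 -21.6 127.4 -13.9  30.6 -71. ] grasp [0.4936 0.0629 0.1849] head -7.3 tilt 45.2 roll z.z -0.003 F [ 0.3  0.7 -2.4] w 0.594
shift mm [  14.    35.1 -108.4] |d| 114.8 rot [-0.1319  0.1358 -0.007 ] deg 10.9
```

>>> jog_arm(
  steps=[4,10,-30,-0.036,0.037,-0.002,-1,8,20,-60,-0.073,0.075,-0.004,-1,12,30,-90,-0.11,0.113,-0.006,-1,14,35.1,-108.4,-0.1319,0.1358,-0.007,-1,14,35.1,-108.4,-0.1319,0.1358,-0.007,-1,14,35.1,-108.4,-0.1319,0.1358,-0.007,-1],
)

```text
time: 5.75
position: [0.5268, -0.0513, 0.1546]
eef_rot: [[0.672, 0.672, 0.311], [-0.219, -0.22, 0.951], [0.707, -0.707, -0.0]]
force: [0.2, 0.3, -2.7]
width: 0.59
```

```bash
python3 - <<'E'
from h import *
st()
delta([*rk(-.18,-.08),.142],-18,44.8)
delta([*rk(-.045,-.08),.142],-18,44.8)
for n in("side","top"):
    im,d=bot.snapshot(n);np.save(f"pics/{n}5d.npy",d)
    cv2.imwrite(f"pics/{n}5.png",im)
a=cv2.imread("pics/side5.png")[90:290,140:340];b=cv2.imread("pics/top5.png")[60:260,150:350]
cv2.imwrite("pics/p5.png",np.hstack([cv2.resize(x,(400,400),interpolation=cv2.INTER_CUBIC) for x in(a,b)]))
E
```

```text
t 5.75 q [-10.7 -17.9 127.3 -11.9  26.3 -74.1] grasp [ 0.5142 -0.0472  0.1678] head -18.1 tilt 45.0 roll z.z -0.0 F [ 0.2  0.3 -2.7] w 0.59
shift mm [-17.8  18.6   0.9] |d| 25.8 rot [ 0.0014 -0.0008 -0.0033] deg 0.2
shift mm [ 75.6 112.   28.7] |d| 138.1 rot [ 0.0014 -0.0008 -0.0033] deg 0.2
```

View pics/p5.png

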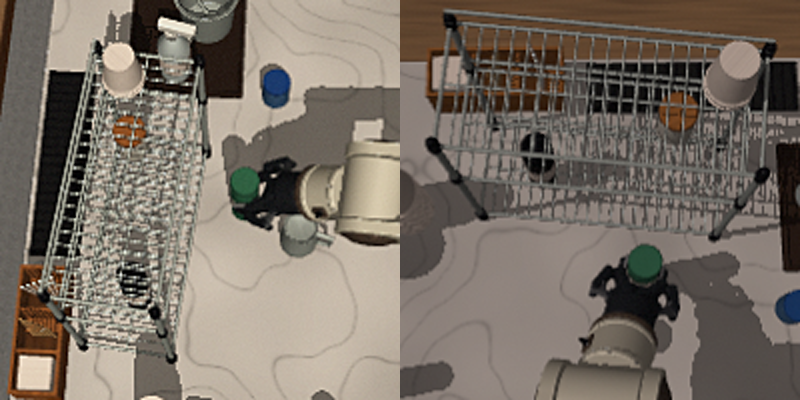

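The tin is upright in front of the rack between the posts, at side (263,182) and top (272,192). I'll check the tin's true position against the gripper, then insert.

```bash
python3 - <<'E'
from h import *
s=bot.state();g=np.array(s["position"])-bot.tcp_to_grasp*np.array(s["eef_rot"])[:,1]
for n in("side","top"):
    im=cv2.imread(f"pics/{n}5.png");d=np.load(f"pics/{n}5d.npy");hsv=cv2.cvtColor(im,cv2.COLOR_BGR2HSV)
    m=(hsv[...,0]>60)&(hsv[...,0]<90)&(hsv[...,1]>100)&(d>0);v,u=np.nonzero(m);P=unproj(n,np.c_[u,v],d[v,u])
    P=P[np.linalg.norm(P[:,:2]-g[:2],axis=1)<.06]
    zt=np.percentile(P[:,2],90);t=P[abs(P[:,2]-zt)<.008];print(n,zt,(t.min(0)+t.max(0))/2,np.ptp(t,axis=0),g)
E
```

```text
side 0.24071491040916712 [ 0.5175 -0.0467  0.2407] [0.0489 0.0477 0.0159] [ 0.5145 -0.0461  0.1688]
top 0.23797016452052244 [ 0.5129 -0.0446  0.2356] [0.0488 0.0476 0.0105] [ 0.5145 -0.0461  0.1688]
```

>>> jog_arm(
  steps=[-9,9,0,0,0,0,-1,-18,19,1,0,0,0,-1,-2,34,5.5,0,0,0,-1,16,52,11,0,0,0,-1,34,70,16,0,0,0,-1,52,88,21.5,0,0,0,-1,68,104,26,0,0,0,-1,75.6,112,28.7,0,0,0,-1],
)

```text
time: 6.52
position: [0.6641, -0.0628, 0.1298]
eef_rot: [[0.672, 0.674, 0.307], [-0.216, -0.217, 0.952], [0.708, -0.706, -0.0]]
force: [0.6, 0.3, -2.6]
width: 0.591
```

```bash
python3 - <<'E'
from h import *
st()
delta([*rk(-.045,-.08),.1235],-18,44.8)
for n in("side","top"):
    im,d=bot.snapshot(n);np.save(f"pics/{n}6d.npy",d)
    cv2.imwrite(f"pics/{n}6.png",im)
a=cv2.imread("pics/side6.png")[100:240,160:300];b=cv2.imread("pics/top6.png")[70:210,210:350]
cv2.imwrite("pics/p6.png",np.hstack([cv2.resize(x,(400,400),interpolation=cv2.INTER_CUBIC) for x in(a,b)]))
E
```

```text
t 6.52 q [ -9.    2.5 113.2 -18.3  20.5 -66.5] grasp [ 0.6515 -0.0587  0.143 ] head -17.9 tilt 44.9 roll z.z -0.0 F [ 0.6  0.3 -2.6] w 0.591
shift mm [-14.8  12.7  -3.1] |d| 19.8 rot [-0.0017  0.0019 -0.0017] deg 0.2
```

View pics/p6.png

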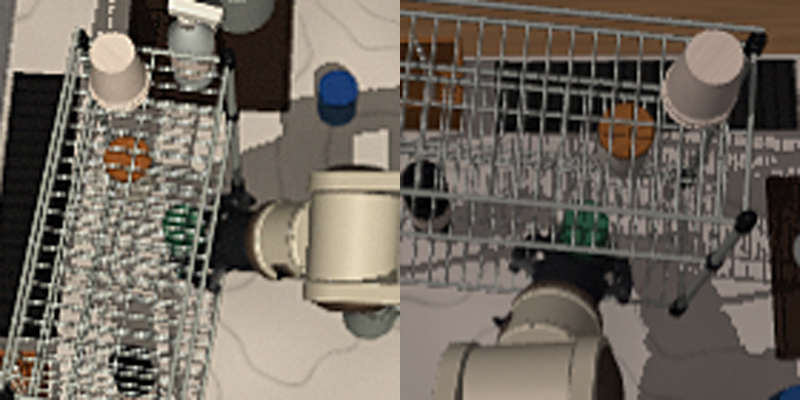

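>>> jog_arm(
  steps=[-4,4,0,0,0,0,-1,-8,8,0,0,0,0,-1,-11,11,0,0,0,0,-1,-12.5,12.5,0,0,0,0,-1,-13.5,13.5,0,0,0,0,-1,-13.5,13.5,0,0,0,0,-1],
)

```text
time: 7.12
position: [0.6627, -0.0628, 0.1101]
eef_rot: [[0.673, 0.673, 0.307], [-0.217, -0.217, 0.952], [0.708, -0.707, -0.0]]
force: [0.3, -0.5, -2.2]
width: 0.593
```

```bash
python3 -c "
from h import *
st()"
```

```text
t 7.12 q [ -9.    4.  114.4 -20.7  18.1 -64. ] grasp [ 0.6501 -0.0587  0.1233] head -17.9 tilt 45.0 roll z.z -0.0 F [ 0.3 -0.5 -2.2] w 0.593
```

Not in contact yet (force z is still -2.2), so I'll go down in 0.7 mm steps.

>>> jog_arm(
  steps=[-0.5,0.5,0,0,0,0,-1,-1,1,0,0,0,0,-1,-1,1,0,0,0,0,-1,-1.5,1.5,0,0,0,0,-1,-1.5,1.5,0,0,0,0,-1],
)

```text
time: 7.53
position: [0.6633, -0.063, 0.109]
eef_rot: [[0.671, 0.675, 0.307], [-0.216, -0.218, 0.952], [0.709, -0.705, -0.0]]
force: [-2.7, -0.8, 5.5]
width: 0.59
```

```bash
python3 -c "
from h import *
st()"
```

```text
t 7.53 q [ -9.    4.1 114.4 -21.   17.8 -63.6] grasp [ 0.6506 -0.0589  0.1222] head -17.9 tilt 44.9 roll z.z -0.0 F [-2.7 -0.8  5.5] w 0.59
```

Contact is made. I'll open.

>>> jog_arm(
  steps=[0,0,0,0,0,0,0.7,0,0,0,0,0,0,0.85,0,0,0,0,0,0,1,0,0,0,0,0,0,1,0,0,0,0,0,0,1,0,0,0,0,0,0,1],
)

```text
time: 8.03
position: [0.6632, -0.063, 0.109]
eef_rot: [[0.671, 0.675, 0.307], [-0.216, -0.218, 0.952], [0.709, -0.705, -0.0]]
force: [0.7, -0.7, 0.8]
width: 1.003
```

```bash
python3 -c "
from h import *
st();delta([*rk(-.17,-.08),.13],-18,45)"
```

```text
t 8.03 q [ -9.    4.1 114.4 -21.   17.8 -63.6] grasp [ 0.6506 -0.0589  0.1221] head -17.9 tilt 44.9 roll z.z -0.0 F [ 0.7 -0.7  0.8] w 1.003
shift mm [-81.3 -92.8 -27.9] |d| 126.5 rot [-0.0014  0.0017  0.0025] deg 0.2
```

>>> jog_arm(
  steps=[-7,-7,0,0,0,0,1,-18,-18,0,0,0,0,1,-30,-30,0,0,0,0,1,-42,-42,0,0,0,0,1,-55,-58,-8,0,0,0,1,-70,-78,-18,0,0,0,1,-81,-93,-28,0,0,0,1,-81,-93,-28,0,0,0,1],
)

```text
time: 8.7
position: [0.5343, -0.0516, 0.1169]
eef_rot: [[0.672, 0.674, 0.307], [-0.216, -0.218, 0.952], [0.709, -0.706, -0.0]]
force: [0.7, 0.7, 0.0]
width: 0.998
```

```bash
python3 - <<'E'
from h import *
st()
for n in("side","top"):
    im,d=bot.snapshot(n);np.save(f"pics/{n}7d.npy",d)
    cv2.imwrite(f"pics/{n}7.png",im)
    v,u=np.nonzero(d>0);P=unproj(n,np.c_[u,v],d[v,u]);I=inv(P)
    for nm,lo,hi,c in(("green",.180,.200,(-.045,-.08)),("black",.18,.2,(-.005,.104))):
        k=(P[:,2]>lo)&(P[:,2]<hi)&(np.linalg.norm(I-c,axis=1)<.04);J=I[k];print(n,nm,k.sum(),(J.min(0)+J.max(0))/2,np.ptp(J,axis=0),np.median(P[k,2]))
a=cv2.imread("pics/side7.png")[100:240,160:300];b=cv2.imread("pics/top7.png")[70:210,210:350]
cv2.imwrite("pics/p7.png",np.hstack([cv2.resize(x,(400,400),interpolation=cv2.INTER_CUBIC) for x in(a,b)]))
for t in(25,30,35):
  for h in(-10,-20,-30): 
    g=np.array([.46,-.3165,.042]);y=target(g,h,t)[1][:,1]
    print(t,h,ik(g,h,t),ik(g-.09*y,h,t))
E
```

```text
t 8.7 q [-10.6 -13.4 129.2 -15.2  20.  -70.6] grasp [ 0.5217 -0.0476  0.1301] head -17.9 tilt 44.9 roll z.z -0.0 F [0.7 0.7 0. ] w 0.998
side green 94 [-0.0418 -0.0804] [0.0517 0.0529] 0.19053052344173638
side black 110 [-0.0037  0.1026] [0.0511 0.0478] 0.19107150119454314
top green 154 [-0.0481 -0.0779] [0.0468 0.0488] 0.18873741854725495
top black 125 [-0.007   0.1063] [0.0529 0.0486] 0.18902446026908168
25 -10 (array([-63.7,   5.1, 140.2,  49.2]), array([ 0.218, -0.274,  0.157])) (array([-76.6,  -8.7, 145.8,  56.3]), array([ 0.138, -0.26 ,  0.195]))
25 -20 (array([-58.5,   2.3, 143.3,  41.5]), array([ 0.229, -0.232,  0.157])) (array([-70.1, -15.4, 150.5,  44.8]), array([ 0.152, -0.205,  0.195]))
25 -30 (array([-51.7,   0.7, 145. ,  34.6]), array([ 0.247, -0.194,  0.157])) (array([-59.3, -19.7, 153. ,  30.1]), array([ 0.177, -0.153,  0.195]))
30 -10 (array([-62.2,   2.8, 138.4,  43.8]), array([ 0.229, -0.276,  0.178])) (array([-74. , -11.5, 143. ,  52. ]), array([ 0.152, -0.262,  0.223]))
30 -20 (array([-57.3,   0.1, 141.3,  34.8]), array([ 0.239, -0.236,  0.178])) (array([-67.6, -17.7, 147.2,  39.8]), array([ 0.166, -0.21 ,  0.223]))
30 -30 (array([-51. ,  -1.4, 142.7,  26.4]), array([ 0.257, -0.199,  0.178])) (array([-57.6, -21.5, 149.4,  24.1]), array([ 0.189, -0.16 ,  0.223]))
35 -10 (array([-60.6,   1.2, 136.3,  39.3]), array([ 0.241, -0.278,  0.197])) (array([-71.1, -13.1, 139.9,  48.7]), array([ 0.169, -0.265,  0.249]))
35 -20 (array([-56. ,  -1.4, 138.9,  29.5]), array([ 0.251, -0.241,  0.197])) (array([-65. , -18.6, 143.6,  36.5]), array([ 0.182, -0.215,  0.249]))
35 -30 (array([-50.2,  -2.8, 140.2,  19.5]), array([ 0.268, -0.205,  0.197])) (array([-55.8, -21.8, 145.5,  21.3]), array([ 0.204, -0.169,  0.249]))
```

View pics/p7.png

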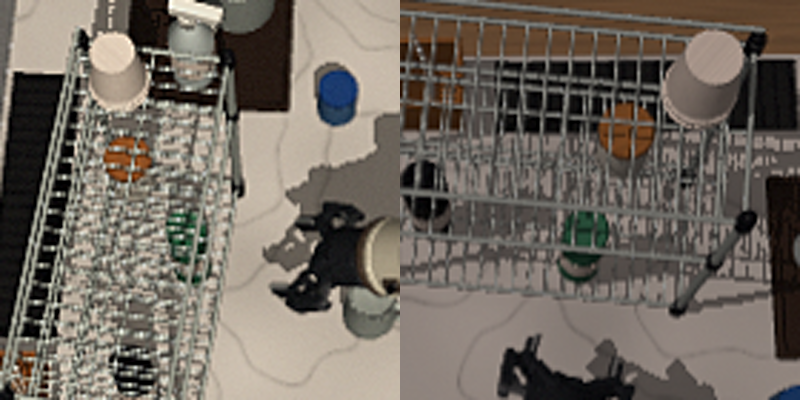

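The green tin stands on the lower tier at rack (-45,-79) mm with its top at 0.19, and the black tin hasn't moved. Next is the jar.

```bash
python3 - <<'E'
from h import *
g=np.array([.46,-.3165,.042]);y=target(g,-20,30)[1][:,1]
print(ik([.43,-.2,.15],-20,38))
delta([.43,-.2,.15],-20,38)
E
```

```text
(array([-45.4, -28.8, 139.6,  27.8]), array([ 0.229, -0.127,  0.317]))
shift mm [ -14.6  -44.2 -174.4] |d| 180.5 rot [-0.0275  0.0241 -0.1181] deg 7.1
```

>>> jog_arm(
  steps=[0,-8,-25,0,0,0,1,-2,-15,-55,0,0,0,1,-5,-22,-85,0,0,0,1,-8,-30,-115,-0.01,0.01,-0.04,1,-12,-38,-145,-0.02,0.02,-0.08,1,-14.6,-44.2,-174.4,-0.0275,0.0241,-0.1181,1,-14.6,-44.2,-174.4,-0.0275,0.0241,-0.1181,1],
)

```text
time: 9.38
position: [0.4623, -0.1727, 0.1315]
eef_rot: [[0.601, 0.726, 0.335], [-0.218, -0.254, 0.942], [0.769, -0.639, 0.005]]
force: [0.6, -0.5, -0.7]
width: 0.999
```

```bash
python3 - <<'E'
from h import *
st()
g=np.array([.46,-.3165,.042]);y=target(g,-20,30)[1][:,1]
print(g-.09*y);delta(g-.09*y,-20,30)
E
```

```text
t 9.38 q [ -39.9  -24.9  137.4   40.7   24.5 -141.2] grasp [ 0.4487 -0.168   0.1434] head -19.3 tilt 39.7 roll z.z 0.005 F [ 0.6 -0.5 -0.7] w 0.999
[ 0.3868 -0.2898  0.087 ]
shift mm [ -50.9   21.8 -136. ] |d| 146.9 rot [-0.0094  0.     -0.1695] deg 9.7
```

q6 is close to its limit. I'll use the equivalent half-turn grasp by turning about tool y in free space.

>>> jog_arm(
  steps=[0,-10,0,0,0.12,0,1,0,-20,0,0,0.24,0,1,0,-20,0,0,0.36,0,1],
)

```text
time: 9.63
position: [0.4472, -0.1684, 0.1451]
eef_rot: [[0.44, 0.726, 0.529], [-0.54, -0.256, 0.801], [0.717, -0.639, 0.28]]
force: [0.8, 0.4, 0.3]
width: 0.995
```

```bash
python3 - <<'E'
from h import *
st()
E
```

```text
t 9.63 q [ -41.5  -29.4  137.9   37.3   28.4 -117. ] grasp [ 0.4337 -0.1636  0.157 ] head -19.4 tilt 39.7 roll z.z 0.28 F [0.8 0.4 0.3] w 0.995
```

>>> jog_arm(
  steps=[0,0,0,0,0.12,0,1,0,0,0,0,0.24,0,1,0,0,0,0,0.36,0,1,0,0,0,0,0.48,0,1,0,0,0,0,0.6,0,1,0,0,0,0,0.72,0,1,0,0,0,0,0.84,0,1,0,0,0,0,0.96,0,1],
)

```text
time: 10.3
position: [0.4475, -0.1685, 0.1449]
eef_rot: [[-0.185, 0.725, 0.663], [-0.967, -0.256, 0.011], [0.178, -0.639, 0.748]]
force: [0.0, 1.0, 1.0]
width: 1.0
```

>>> jog_arm(
  steps=[0,0,0,0,0.12,0,1,0,0,0,0,0.24,0,1,0,0,0,0,0.36,0,1,0,0,0,0,0.48,0,1,0,0,0,0,0.6,0,1,0,0,0,0,0.72,0,1,0,0,0,0,0.84,0,1,0,0,0,0,0.96,0,1],
)

```text
time: 10.97
position: [0.4477, -0.1687, 0.1447]
eef_rot: [[-0.651, 0.725, 0.226], [-0.558, -0.256, -0.789], [-0.514, -0.64, 0.571]]
force: [-0.2, -0.2, -0.0]
width: 0.999
```

```bash
sed -i 's/z=np.array(\[-np.sin(h),np.cos(h),0\])/z=FL*np.array([-np.sin(h),np.cos(h),0])/; s/^RO=/FL=-1\nRO=/' h.py; python3 - <<'E'
from h import *
st()
g=np.array([.46,-.3165,.042]);y=target(g,-20,30)[1][:,1]
print(g-.09*y);delta(g-.09*y,-20,30)
E
```

```text
t 10.97 q [-41.4 -29.2 137.8  37.2  28.4  -6.1] grasp [ 0.4342 -0.1639  0.1567] head -19.4 tilt 39.8 roll z.z 0.571 F [-0.2 -0.2 -0. ] w 0.999
[ 0.3868 -0.2898  0.087 ]
shift mm [135.   42.2  51.3] |d| 150.5 rot [0.0791 0.8412 0.1575] deg 49.2
```

>>> jog_arm(
  steps=[0,0,0,0.0115,0.12,0.023,1,5,2,2,0.023,0.24,0.046,1,20,6,8,0.034,0.36,0.068,1,45,14,17,0.045,0.48,0.09,1,70,22,27,0.056,0.6,0.112,1,95,30,36,0.068,0.72,0.135,1,120,37,45,0.0791,0.8412,0.1575,1,135,42,51,0.0791,0.8412,0.1575,1],
)

```text
time: 11.63
position: [0.4004, -0.2968, 0.0757]
eef_rot: [[-0.466, 0.813, -0.349], [0.182, -0.298, -0.937], [-0.866, -0.5, -0.009]]
force: [0.2, 0.3, -0.8]
width: 0.998
```

```bash
python3 - <<'E'
from h import *
st()
g=np.array([.46,-.3165,.042]);y=target(g,-20,30)[1][:,1]
delta(g-.09*y,-20,30);delta(g,-20,30)
o=[]
for n,(x0,y0) in {"side":(230,80),"top":(280,150)}.items():
    im,d=bot.snapshot(n)
    o.append(cv2.resize(im[y0:y0+120,x0:x0+120],(400,400),interpolation=cv2.INTER_CUBIC))
cv2.imwrite("pics/p8.png",np.hstack(o))
E
```

```text
t 11.63 q [-73.8 -10.1 143.4  89.   44.3 -32.2] grasp [ 0.3852 -0.2912  0.0851] head -20.1 tilt 30.0 roll z.z -0.009 F [ 0.2  0.3 -0.8] w 0.998
shift mm [-2.1 -0.1 -1.9] |d| 2.8 rot [-0.0019 -0.0112  0.0003] deg 0.6
shift mm [-2.1 89.9 -2.1] |d| 89.9 rot [-0.0019 -0.0112  0.0003] deg 0.6
```

View pics/p8.png

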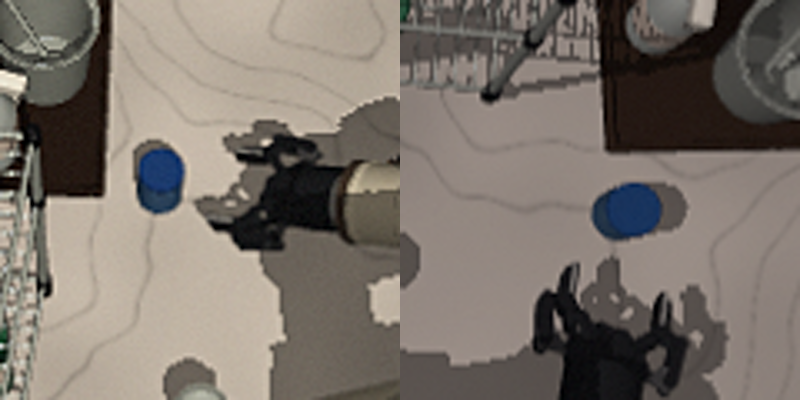

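The open fingers face the lone blue jar at side (278,133) and top (348,213), aligned. I'll advance.

>>> jog_arm(
  steps=[-1,18,-1,0,-0.005,0,1,-2,36,-2,-0.002,-0.011,0,1,-2,54,-2,-0.002,-0.011,0,1,-2,72,-2,-0.002,-0.011,0,1,-2,90,-2,-0.002,-0.011,0,1,-2,90,-2,-0.002,-0.011,0,1,-2,90,-2,-0.002,-0.011,0,1],
)

```text
time: 12.32
position: [0.4762, -0.3211, 0.0313]
eef_rot: [[-0.476, 0.813, -0.336], [0.167, -0.292, -0.942], [-0.863, -0.504, 0.003]]
force: [0.1, 0.6, 0.9]
width: 1.004
```

```bash
python3 - <<'E'
from h import *
st()
delta([.46,-.3165,.042],-20,30)
o=[]
for n,(x0,y0) in {"side":(230,80),"top":(280,150)}.items():
    im,d=bot.snapshot(n)
    o.append(cv2.resize(im[y0:y0+120,x0:x0+120],(400,400),interpolation=cv2.INTER_CUBIC))
cv2.imwrite("pics/p9.png",np.hstack(o))
E
```

```text
t 12.32 q [-60.9   6.9 136.  110.6  37.4 -49.4] grasp [ 0.461  -0.3156  0.0407] head -19.7 tilt 30.3 roll z.z 0.003 F [0.1 0.6 0.9] w 1.004
shift mm [-0.9 -1.2  1.2] |d| 1.9 rot [0.0039 0.0062 0.0051] deg 0.5
```

View pics/p9.png

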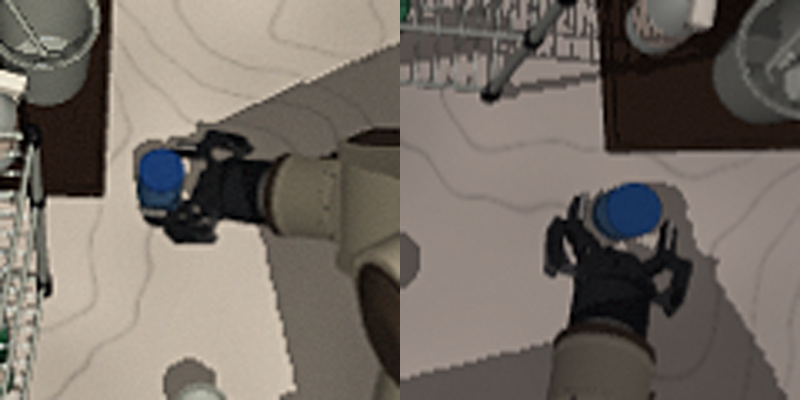

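>>> jog_arm(
  steps=[-1,0,1,0.004,0.006,0.005,1,-1,0,1,0.004,0.006,0.005,-1,-1,0,1,0.004,0.006,0.005,-1,-1,0,1,0.004,0.006,0.005,-1,-1,0,1,0.004,0.006,0.005,-1,-1,0,1,0.004,0.006,0.005,-1,-1,0,1,0.004,0.006,0.005,-1,-1,0,1,0.004,0.006,0.005,-1],
)

```text
time: 13.08
position: [0.4756, -0.323, 0.0337]
eef_rot: [[-0.468, 0.814, -0.344], [0.17, -0.299, -0.939], [-0.867, -0.498, 0.002]]
force: [-6.5, 1.4, 7.7]
width: 0.642
```

```bash
python3 - <<'E'
from h import *
st()
delta([.46,-.3165,.15],-20,30)
E
```

```text
t 13.08 q [-61.1   6.8 136.1 111.3  37.6 -49.7] grasp [ 0.4604 -0.3174  0.043 ] head -20.2 tilt 29.9 roll z.z 0.002 F [-6.5  1.4  7.7] w 0.642
shift mm [-92.5 -53.8  -0.6] |d| 107.0 rot [-0.0023  0.0006 -0.0024] deg 0.2
```

>>> jog_arm(
  steps=[-8,-5,0,0,0,0,-1,-24,-14,0,0,0,0,-1,-45,-26,0,0,0,0,-1,-66,-38,0,0,0,0,-1,-85,-49,0,0,0,0,-1,-92,-54,0,0,0,0,-1],
)

```text
time: 13.58
position: [0.4747, -0.323, 0.1435]
eef_rot: [[-0.467, 0.815, -0.344], [0.167, -0.301, -0.939], [-0.868, -0.496, 0.004]]
force: [0.0, -0.8, -1.0]
width: 0.635
```

```bash
python3 - <<'E'
from h import *
st()
for f in(.25,.5,.75,1): print(ik(np.array([.46,-.317,.15])*(1-f)+f*np.array([*rk(-.185,.06),.33]),-20+15*f,29.9))
delta([*rk(-.185,.06),.33],-5,29.9)
delta([.48,-.13,.24],-12,29.9)
o=[]
for n,(x0,y0) in {"side":(230,80),"top":(280,150)}.items():
    im,d=bot.snapshot(n)
    o.append(cv2.resize(im[y0:y0+120,x0:x0+120],(400,400),interpolation=cv2.INTER_CUBIC))
cv2.imwrite("pics/p10.png",np.hstack(o))
E
```

```text
t 13.58 q [-61.2 -10.  132.5  83.3  34.9 -15.4] grasp [ 0.4595 -0.3174  0.1527] head -20.3 tilt 29.7 roll z.z 0.004 F [ 0.  -0.8 -1. ] w 0.635
(array([-45.4, -24.3, 135.5,  27.6]), array([ 0.251, -0.149,  0.33 ]))
(array([-28.9, -30.3, 132.8,  23.1]), array([ 0.263, -0.061,  0.375]))
(array([-10. , -30.3, 127.1,  23.1]), array([0.277, 0.026, 0.42 ]))
(array([  7.6, -25.5, 119. ,  29.1]), array([0.291, 0.114, 0.465]))
shift mm [-115.5 -158.5 -411.5] |d| 455.9 rot [-0.2311 -0.1278 -0.0023] deg 15.1
shift mm [ -53.8  -83.1 -185. ] |d| 209.8 rot [-0.1252 -0.0671 -0.0026] deg 8.1
```

View pics/p10.png

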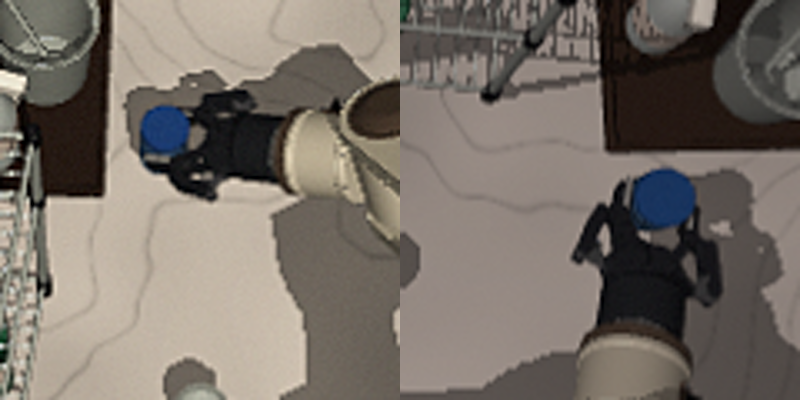

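>>> jog_arm(
  steps=[-5,-8,-18,-0.012,-0.007,0,-1,-12,-18,-42,-0.028,-0.015,0,-1,-20,-30,-68,-0.046,-0.025,-0.001,-1,-28,-42,-96,-0.065,-0.035,-0.001,-1,-36,-55,-124,-0.084,-0.045,-0.002,-1,-44,-67,-152,-0.1,-0.055,-0.002,-1,-50,-76,-172,-0.115,-0.062,-0.002,-1,-54,-83,-185,-0.125,-0.067,-0.0025,-1],
)

```text
time: 14.35
position: [0.4958, -0.131, 0.229]
eef_rot: [[-0.488, 0.848, -0.205], [0.102, -0.177, -0.979], [-0.867, -0.499, -0.0]]
force: [0.2, -0.7, -3.2]
width: 0.641
```

```bash
python3 - <<'E'
from h import *
st()
delta([*rk(-.185,.06),.33],-5,29.9)
E
```

```text
t 14.35 q [-37.5 -31.7 134.2  49.8  29.5  30.7] grasp [ 0.4799 -0.1277  0.2384] head -11.8 tilt 29.9 roll z.z -0.0 F [ 0.2 -0.7 -3.2] w 0.641
shift mm [ -78.8  -46.7 -227.3] |d| 245.1 rot [-0.103  -0.0596  0.0006] deg 6.8
```

>>> jog_arm(
  steps=[-6,-4,-18,-0.008,-0.005,0,-1,-15,-9,-44,-0.02,-0.012,0,-1,-26,-15,-75,-0.034,-0.02,0,-1,-37,-22,-107,-0.049,-0.028,0,-1,-48,-29,-139,-0.063,-0.037,0,-1,-59,-35,-171,-0.077,-0.045,0,-1,-70,-41,-202,-0.092,-0.053,0,-1,-79,-47,-227,-0.103,-0.06,0,-1],
)

```text
time: 15.02
position: [0.5351, 0.0635, 0.3058]
eef_rot: [[-0.502, 0.86, -0.09], [0.045, -0.078, -0.996], [-0.864, -0.504, 0.001]]
force: [1.3, -1.6, -3.3]
width: 0.637
```

```bash
python3 - <<'E'
from h import *
st()
g=np.array(bot.state()["position"])-bot.tcp_to_grasp*np.array(bot.state()["eef_rot"])[:,1]
for n in("side","top"):
    im,d=bot.snapshot(n);cv2.imwrite(f"pics/{n}11.png",im)
    hsv=cv2.cvtColor(im,cv2.COLOR_BGR2HSV)
    m=(hsv[...,0]>100)&(hsv[...,0]<120)&(hsv[...,1]>120)&(d>0);v,u=np.nonzero(m);P=unproj(n,np.c_[u,v],d[v,u])
    P=P[np.linalg.norm(P[:,:2]-g[:2],axis=1)<.06]
    zt=np.percentile(P[:,2],90);t=P[abs(P[:,2]-zt)<.008];print(n,zt,(t.min(0)+t.max(0))/2,np.ptp(t,axis=0),g)
a=cv2.imread("pics/side11.png")[90:290,140:340];b=cv2.imread("pics/top11.png")[60:260,150:350]
cv2.imwrite("pics/p11.png",np.hstack([cv2.resize(x,(400,400),interpolation=cv2.INTER_CUBIC) for x in(a,b)]))
delta([*rk(-.185,.06),.317],-5,29.9)
delta([*rk(-.047,.06),.317],-5,29.9)
E
```

```text
t 15.02 q [  2.6 -28.9 123.5 -15.1  26.7 107.4] grasp [0.519  0.065  0.3152] head -5.2 tilt 30.3 roll z.z 0.001 F [ 1.3 -1.6 -3.3] w 0.637
side 0.35264720992299753 [0.5097 0.0654 0.3514] [0.0735 0.0543 0.0132] [0.519  0.065  0.3152]
top 0.3521171489868505 [0.5113 0.0694 0.3499] [0.0731 0.0506 0.0109] [0.519  0.065  0.3152]
shift mm [ -1.8   2.8 -25.7] |d| 25.9 rot [0.002  0.0005 0.0043] deg 0.3
shift mm [-71.  122.1 -22.5] |d| 143.0 rot [0.002  0.0005 0.0043] deg 0.3
```

View pics/p11.png

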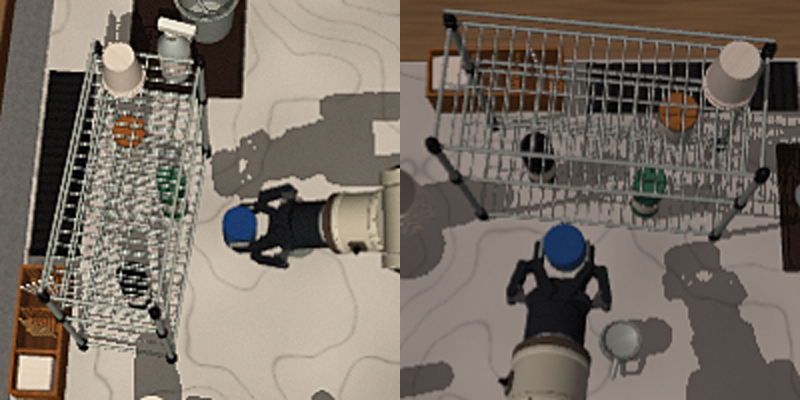

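>>> jog_arm(
  steps=[-2,1,-12,0,0,0.002,-1,-3,2,-25,0.002,0,0.0043,-1,-3,2,-25.7,0.002,0,0.0043,-1,-3,2,-25.7,0.002,0,0.0043,-1],
)

```text
time: 15.45
position: [0.5409, 0.0922, 0.3067]
eef_rot: [[-0.5, 0.862, -0.085], [0.041, -0.074, -0.996], [-0.865, -0.502, 0.002]]
force: [-0.2, -0.1, -3.0]
width: 0.642
```

```bash
python3 - <<'E'
from h import *
st()
g=np.array(bot.state()["position"])-bot.tcp_to_grasp*np.array(bot.state()["eef_rot"])[:,1]
for n in("side","top"):
    im,d=bot.snapshot(n);cv2.imwrite(f"pics/{n}12.png",im)
    hsv=cv2.cvtColor(im,cv2.COLOR_BGR2HSV)
    m=((hsv[...,0]>105)&(hsv[...,0]<118)&(hsv[...,1]>170)&(d>0)).astype(np.uint8);m=cv2.morphologyEx(m,cv2.MORPH_OPEN,np.ones((3,3)));v,u=np.nonzero(m);P=unproj(n,np.c_[u,v],d[v,u])
    P=P[np.linalg.norm(P[:,:2]-g[:2],axis=1)<.06]
    zt=np.percentile(P[:,2],70);t=P[abs(P[:,2]-zt)<.006];print(n,zt,(t.min(0)+t.max(0))/2,np.ptp(t,axis=0),g)
delta([*rk(-.047,.06),.318],-5,29.9)
E
```

```text
t 15.45 q [  8.3 -26.5 122.1 -25.5  27.5 119.6] grasp [0.5247 0.0936 0.3161] head -4.9 tilt 30.1 roll z.z 0.002 F [-0.2 -0.1 -3. ] w 0.642
side 0.3517855665117349 [0.5289 0.0939 0.3516] [0.0455 0.0516 0.011 ] [0.5247 0.0936 0.3161]
top 0.34897701034800205 [0.5254 0.0933 0.3478] [0.0521 0.0506 0.008 ] [0.5247 0.0936 0.3161]
shift mm [-70.2 119.1   2.5] |d| 138.3 rot [-0.0003  0.0011  0.0027] deg 0.2
```

>>> jog_arm(
  steps=[-5,8,0,0,0,0,-1,-15,25,0,0,0,0,-1,-26,44,1,0,0,0,-1,-37,63,1,0,0,0.001,-1,-48,82,2,0,0,0.002,-1,-59,100,2,0,0,0.003,-1,-67,113,2.5,0,0,0.003,-1,-70,119,2.5,0,0,0.003,-1],
)

```text
time: 16.22
position: [0.6802, 0.0751, 0.3078]
eef_rot: [[-0.497, 0.863, -0.089], [0.043, -0.077, -0.996], [-0.867, -0.499, 0.001]]
force: [-0.3, -0.3, -3.3]
width: 0.633
```

```bash
python3 - <<'E'
from h import *
st()
delta([*rk(-.047,.06),.306],-5,30)
for n in("side","top"):
    im,d=bot.snapshot(n);cv2.imwrite(f"pics/{n}13.png",im)
a=cv2.imread("pics/side13.png")[100:240,160:300];b=cv2.imread("pics/top13.png")[70:210,170:310]
cv2.imwrite("pics/p13.png",np.hstack([cv2.resize(x,(400,400),interpolation=cv2.INTER_CUBIC) for x in(a,b)]))
E
```

```text
t 16.22 q [  3.3  -8.4 109.4 -21.2  20.5 114.1] grasp [0.664  0.0765 0.3171] head -5.1 tilt 29.9 roll z.z 0.001 F [-0.3 -0.3 -3.3] w 0.633
shift mm [10.6  3.9 -1.6] |d| 11.4 rot [-0.0019  0.0005 -0.001 ] deg 0.1
```

View pics/p13.png

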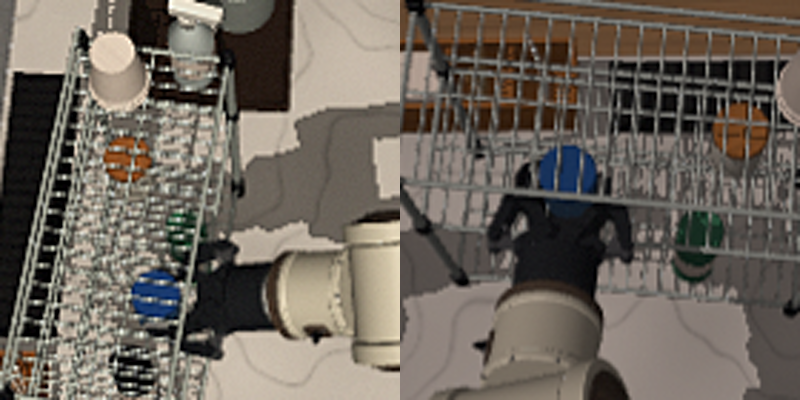

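The jar is inside the upper tier with the force unchanged. I'll lower it straight down; tool-frame down is (0.867, 0.5).

>>> jog_arm(
  steps=[3,2,0,0,0,0,-1,6,3.5,0,0,0,0,-1,8,4.7,0,0,0,0,-1,9.5,5.5,0,0,0,0,-1,9.5,5.5,0,0,0,0,-1],
)

```text
time: 16.73
position: [0.6785, 0.0757, 0.2961]
eef_rot: [[-0.498, 0.863, -0.088], [0.043, -0.077, -0.996], [-0.866, -0.5, 0.001]]
force: [0.2, -0.9, -2.3]
width: 0.629
```

```bash
python3 -c "
from h import *
st()"
```

```text
t 16.73 q [  3.4  -8.1 110.5 -22.8  19.3 115.8] grasp [0.6624 0.0771 0.3055] head -5.1 tilt 30.0 roll z.z 0.001 F [ 0.2 -0.9 -2.3] w 0.629
```

>>> jog_arm(
  steps=[0.6,0.4,0,0,0,0,-1,1.2,0.7,0,0,0,0,-1,1.5,0.9,0,0,0,0,-1,1.8,1,0,0,0,0,-1,1.8,1,0,0,0,0,-1],
)

```text
time: 17.15
position: [0.6786, 0.0758, 0.2946]
eef_rot: [[-0.497, 0.863, -0.088], [0.043, -0.077, -0.996], [-0.867, -0.499, 0.001]]
force: [-2.4, -0.3, 1.0]
width: 0.632
```

```bash
python3 -c "
from h import *
st()"
```

```text
t 17.15 q [  3.4  -8.  110.6 -23.1  19.  116.1] grasp [0.6625 0.0772 0.304 ] head -5.1 tilt 29.9 roll z.z 0.001 F [-2.4 -0.3  1. ] w 0.632
```

Light contact at the expected height (0.304). I'll release.

>>> jog_arm(
  steps=[0,0,0,0,0,0,0.7,0,0,0,0,0,0,0.85,0,0,0,0,0,0,1,0,0,0,0,0,0,1,0,0,0,0,0,0,1,0,0,0,0,0,0,1],
)

```text
time: 17.65
position: [0.6786, 0.0758, 0.2947]
eef_rot: [[-0.497, 0.863, -0.088], [0.043, -0.077, -0.996], [-0.867, -0.499, 0.001]]
force: [-0.8, -0.8, -0.2]
width: 1.002
```

>>> jog_arm(
  steps=[4,-7,0,0,0,0,1,10,-17,0,0,0,0,1,18,-31,0,0,0,0,1,28,-48,0,0,0,0,1,40,-69,0,0,0,0,1,53,-91,0,0,0,0,1,65,-113,0,0,0,0,1,68,-118,0,0,0,0,1],
)

```text
time: 18.32
position: [0.5402, 0.088, 0.2947]
eef_rot: [[-0.496, 0.864, -0.087], [0.043, -0.076, -0.996], [-0.867, -0.498, 0.001]]
force: [0.1, -0.5, 1.0]
width: 0.998
```

```bash
python3 - <<'E'
from h import *
st()
for n in("side","top"):
    im,d=bot.snapshot(n);cv2.imwrite(f"pics/{n}14.png",im)
    d0=np.load(f"pics/{n}0d.npy")
    def meas(d,lo,hi,c):
        v,u=np.nonzero(d>0);P=unproj(n,np.c_[u,v],d[v,u]);I=inv(P)
        k=(P[:,2]>lo)&(P[:,2]<hi)&(np.linalg.norm(I-c,axis=1)<.04);J=I[k];return k.sum(),((J.min(0)+J.max(0))/2).round(4),np.median(P[k,2]).round(4)
    print(n,"green",meas(d,.18,.2,(-.045,-.079)),"blue",meas(d,.328,.346,(-.047,.06)))
    print(n,"black",meas(d0,.18,.2,(-.005,.104)),meas(d,.18,.2,(-.005,.104)))
    print(n,"white",meas(d0,.328,.346,(.02,-.104)),meas(d,.328,.346,(.02,-.104)))
cv2.imwrite("pics/p14.png",np.hstack([cv2.resize(cv2.imread(f"pics/{n}14.png")[y:y+300,x:x+300],(400,400),interpolation=cv2.INTER_CUBIC) for n,x,y in(("side",140,50),("top",120,40))]))
E
```

```text
t 18.32 q [  7.7 -26.4 123.6 -26.2  25.6 120.3] grasp [0.524  0.0894 0.304 ] head -5.1 tilt 29.9 roll z.z 0.001 F [ 0.1 -0.5  1. ] w 0.998
side green (np.int64(95), array([-0.0424, -0.081 ]), np.float64(0.1922)) blue (np.int64(189), array([-0.0437,  0.058 ]), np.float64(0.3374))
side black (np.int64(111), array([-0.0033,  0.103 ]), np.float64(0.1908)) (np.int64(108), array([-0.0041,  0.105 ]), np.float64(0.1916))
side white (np.int64(160), array([ 0.0213, -0.106 ]), np.float64(0.3375)) (np.int64(163), array([ 0.0221, -0.1045]), np.float64(0.3374))
top green (np.int64(154), array([-0.0477, -0.0777]), np.float64(0.1891)) blue (np.int64(245), array([-0.0463,  0.0593]), np.float64(0.335))
top black (np.int64(125), array([-0.0079,  0.1062]), np.float64(0.1889)) (np.int64(80), array([-0.0072,  0.1136]), np.float64(0.1891))
top white (np.int64(243), array([ 0.0194, -0.1027]), np.float64(0.335)) (np.int64(245), array([ 0.0192, -0.1027]), np.float64(0.3353))
```

View pics/p14.png

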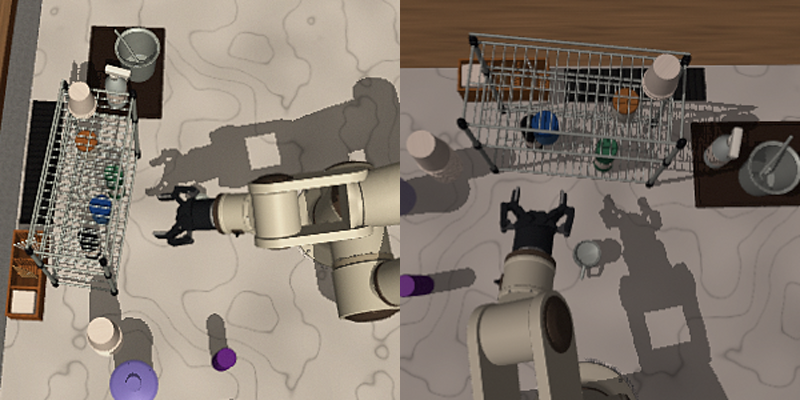

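```bash
python3 - <<'E'
from h import *
n="top";bot.snapshot(n)
im0=cv2.imread("pics/top0.png")
for l in["milk_pitcher","ice_bucket","water_jug","spray_bottle","cup_stack","tall_tin_c"]:
    print(l,[(round(r["p"],2),r["bbox"]) for r in bot.regions_of(n,l)[:2]])
st();print(bot.hand_in())
E
```

```text
milk_pitcher [(0.88, [252.0, 217.7, 272.8, 247.5])]
ice_bucket [(0.92, [373.3, 140.0, 420.9, 188.2])]
water_jug [(0.82, [73.2, 165.9, 131.3, 204.7]), (0.39, [164.5, 63.6, 339.2, 187.1])]
spray_bottle [(0.75, [348.9, 135.4, 378.9, 167.9]), (0.46, [265.9, 145.2, 282.9, 169.0])]
cup_stack [(0.56, [126.2, 135.7, 167.9, 179.2])]
tall_tin_c [(0.83, [265.0, 144.0, 282.0, 168.4]), (0.83, [115.2, 244.0, 147.4, 262.8])]
t 18.77 q [  7.5 -25.9 123.3 -26.2  25.4 120.2] grasp [0.5273 0.089  0.3035] head -5.1 tilt 30.0 roll z.z 0.002 F [-0.6  0.4 -0.6] w 0.999
the job is handed in; nothing more can be done
None
```

The green tea tin is on the lower tier and the blue jar is on the upper tier, both standing upright. I put the tin away first, then the jar, and handed the job in at 18.8 s of the 61 s allowed.

**Placement:** All positions are in the rack's frame.

| Container | Position (x, y) | Top height | Foot's distance behind the front edge |
|---|---|---|---|
| Green tin | about (-45, -79) mm | 0.19 m | about 14 mm |
| Blue jar | about (-45, +59) mm | 0.336 m | about 12 mm |

Both tops are at the height expected for a container standing flat on its tier. The two cameras disagree by 3–6 mm on depth into the rack; even the worse reading leaves at least 11 mm of deck in front of each foot.

**Everything else:**
- **White jar:** it reads within about 2 mm of where it started.
- **Black tin:** it also reads within about 2 mm from the side camera. The top camera showed it about 7 mm off, but the blue jar now partly hides it from above (80 pixels seen against 125 before), so I put that down to the blocked view.
- **Counter items:** the pitcher, bucket, jug, spray bottle, cup stack and the purple look-alike show up where they were, to within a few pixels.
- **Forces:** wrist force readings after each move stayed below about 12 N.

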